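Blower dial up one click, then start

ROBOT

A 6-joint arm with a two-finger parallel gripper is mounted at the origin on the work surface. World frame = base frame: x ahead of the robot, y to its left, z up, the work surface at z = 0. Lengths are in m, angles in rad, forces in N, time in s.
With the tool pointing down it reaches from about 0.225 to 0.875 m from the base axis. Payload 3.4 kg.
Tool frame: the origin (TCP) lies midway between the tips of the shut fingers; the grasp point (between the pads) lies 19 mm behind it (manip.grasp_offset is the distance from the TCP to the grasp point, in m); x points along the fingers, y is the direction in which the jaws open and shut, and the axes are right-handed (so a half turn about x gives the same grasp; the last joint's range is limited). The gripper opens to 85 mm and grips with 20 to 120 N. Pads are 22 mm wide; open, the fingers measure 114 mm over their backs; the gripper's body (76 mm by 85 mm) begins 54 mm behind the grasp point. The pads swing forward as they close: fully open they stand 13 mm farther back than shut.
Start: joints at [1.203, 0.276, 1.505, -0, 1.361, -0.121], TCP at [0.14, 0.558, 0.231] pointing down, gripper open.
Joint ranges: [-2.89, 2.89], [-0.75, 2.08], [0.22, 2.7], [-1.18, 4.32], [0.11, 2.71], [-2.7, 2.7]. Speed limits (rad/s): [2.57, 2.57, 3.14, 3.14, 3.14, 3.14].

INTERFACE

Orientations are given as a unit quaternion [w, x, y, z].
In Python, from rig import manip gives the robot as it stands.
- The arm moves only by the shell command python3 -m creep 'ROWS' [OPENING] [FORCE]. ROWS is a JSON object of lists of equal length, an entry for each row: "delta_pos": the shift along the tool's x, y, z in cm, a list of three; "dr": the turn, a rotation vector about the tool's x, y, z in rad, a list of three. In form: {"delta_pos": [[dx, dy, dz], ...], "dr": [[rx, ry, rz], ...]}. A call has 1 to 10 rows; each row is the pose to reach, as a shift and turn from the pose commanded when the call began, along the tool's axes at that moment; what a row does not reach only later rows make up. A row lasts 1/10 s, in which the tool goes at most 50 mm and 8.59 degrees, less where a joint would pass 70% of its speed; a pose out of reach is approached as far as the arm can. A call with a gripper value outside its range is refused whole. OPENING is the opening, from -1 (shut) to 1 (fully open), set as the call begins (- or left out, the last holds). The fingers move at their own pace and stop on an object; FORCE is the grip in N (left out, the last holds). Time passes only in rows, so rows that repeat a pose let the fingers close. It gives the time, the measured TCP pose, the force and the opening at its end, in the units of the state.
- manip.get_state(): the state, without advancing time (a new reading comes with each control period).
- manip.get_image(name): name is "side" or "top" or "wrist"; returns a dict with "pixels" (420x560x3 uint8, blue, green, red), "depth" (420x560 float32, m along the optical axis (not along the pixel's ray), 0 where there is no reading), "intrinsics" (3x3 intrinsics, pixels), "rvec" (rotation vector, rad) and "tvec" (3), from world to camera coordinates, as OpenCV has them. Camera axes: x right, y down, z forward; pixel columns grow to the right and rows downward; lengths in m; the calibration is good to about 2 mm. A picture is of the moment at which its call begins.
- manip.sign_off(): hands the job in, once; it reports no verdict.
The state is a dict: "clock": time; "qpos": joint angles; "qd": joint speeds; "effort": joint torques, N m; "position": TCP position; "ee_rot": TCP orientation; "contact_force": force on the tool from outside, world axes, zero at the start; "moment": the same for the moment, N m; "width": finger opening in m.
Only numpy, scipy, OpenCV 4.12 (cv2) and the standard library are available. Lean on these libraries where they do the work, as an engineer would, in place of code of your own. Each camera call takes 0.05 s, during which the arm holds its last target. There are 200 camera calls.

TASK

Turn the big knurled dial on the stove blower clockwise (seen from above) by fingertip friction, exactly one click on from the click it rests in now, and then press the blower's round start button all the way down and let it come back up. Only touch: do not grip, lift or shove the blower along the counter, leave everything else on the counter alone, and finish with the hand clear.

Things in the scene. Friction and masses are not known exactly. Their poses are not given: they have to be found in the camera images.
- blower: Battery stove blower, a loose grey steel box on rubber feet, 1.5 kg, 160 mm (its x) x 230 mm (its y) x 60 mm high, flat on the counter. Origin at the centre of its underside, z up. On its top: the dial at its +y end and the start button at its -y end. Air grille on its -x face, a short nozzle (40 mm across, 35 mm long) on its +x face.
- dial_centre (a point): Centre of the dial's flat top face when not pressed, 88 mm above the counter and 42 mm to +y of the box's middle; axes those of the box. The dial is a black rubber-coated knurled disc 92 mm across and 20 mm thick (underside 8 mm clear of the box), too wide to pinch across. It sits on a spring: pressed down it gives about 1 mm per 2.4 N, 5 mm at most. A fingertip pressed on its top near the rim with 8 to 10 N turns it without slipping.
- dial_mark (a point): Outer end of the white pointer line on the dial's top face, 42 mm from the dial's axis; turns with the dial. Five small steel studs, 2 mm high, stand on the box round the dial (54 mm from its axis), one for each click. At dial value 0 the pointer is 150 deg counter-clockwise (seen from above) from the box's +x.
- dial (a joint): Turn of the dial, rad, growing clockwise seen from above. Sprung clicks (detents) at 0, 0.524, 1.047, 1.571 and 2.094 (30 deg apart), stops 0.15 rad beyond the first and last. It starts resting in the first or the second. Needs about 0.05 N m to leave a click; half-way (15 deg) it tips over and, once let go, springs to the nearest click.
- start_top (a point): Centre of the top of the start button, 82 mm above the counter when up; it is a plain round steel push button 30 mm across in a dark round housing, 114 mm to -y of the dial's axis.
- start (a joint): How far the start button is pressed, m: 0 up, 0.006 fully down (takes 5 N); springs back when let go.
- jar: Glass jar with a steel lid, 76 mm across, 110 mm high, loose; origin at the centre of its underside. Not to be touched.
- tumbler: Steel tumbler, 68 mm across, 90 mm high, loose; origin at the centre of its underside. Not to be touched.
- tin: Small aluminium tin, 60 mm across, 70 mm high, loose; origin at the centre of its underside. Not to be touched.
- matchbox: Cardboard matchbox 55 x 36 x 16 mm, loose; origin at the centre of its underside. Not to be touched.
- pot: Dark cooking pot, about 190 mm across, 110 mm high, loose; origin at the centre of its underside. Not to be touched.

How it is judged:
By the outcome, as a careful person would: the job done as asked, in the order asked, and still so for the second after the job is handed in, with the robot touching nothing.
It also fails if it takes over 40 s, if anything falls off the work surface, if the arm or the gripper's body presses on something with over 40 N, if the wrist force passes 120 N, or if a joint passes its speed limit or range.

## Working session

There is one attempt and no reset: what is moved stays moved. The work goes in short steps, Python scripts to look and compute and a shell command to move; the robot and the scene stay as the last step left them, time stands still between calls to the robot, and variables do not carry over. Pictures are saved under pics/ and viewed, about 8 in all and at most 12, crops included, and the job is handed in when it is done.

```bash
mkdir -p pics; ls
python3 - <<'E'
from rig import manip
import cv2,pickle
s=manip.get_state();print(s)
for n in("top","side"):
    d=manip.get_image(n);cv2.imwrite(f"pics/{n}0.png",d["pixels"]);pickle.dump(d,open(f"pics/{n}0.pkl","wb"))
E
```

```text
pics
{'clock': 0.0, 'qpos': array([ 1.20303078e+00,  2.76612673e-01,  1.50620206e+00, -3.65553231e-06,
        1.36068345e+00, -1.20996154e-01]), 'qd': array([ 8.67129916e-04,  6.49629368e-04, -7.19535252e-05,  7.17768915e-04,
       -2.26022416e-04, -1.62110667e-03]), 'effort': array([ 1.98696442e-03, -4.16767430e+01, -2.45810258e+01,  2.65678746e-04,
        1.09798802e-02,  3.20701486e-05]), 'position': array([0.14025957, 0.55705731, 0.23040217]), 'ee_rot': array([ 0.70156912,  0.08637065,  0.70189268, -0.08767864]), 'contact_force': array([ 0.5764238 , -0.53454817,  0.17913275]), 'moment': array([ 0.03432755, -0.06984347,  0.07256802]), 'width': 0.08518004816245253}
```

View pics/top0.png

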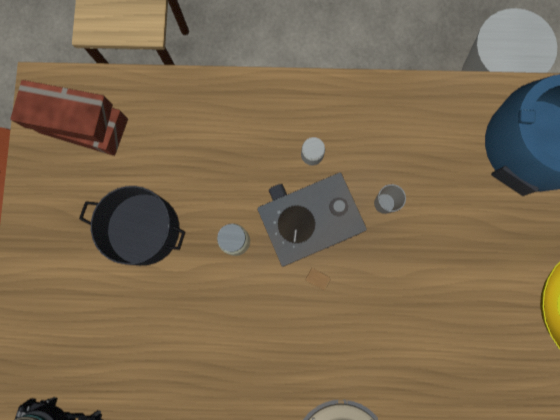

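View pics/side0.png

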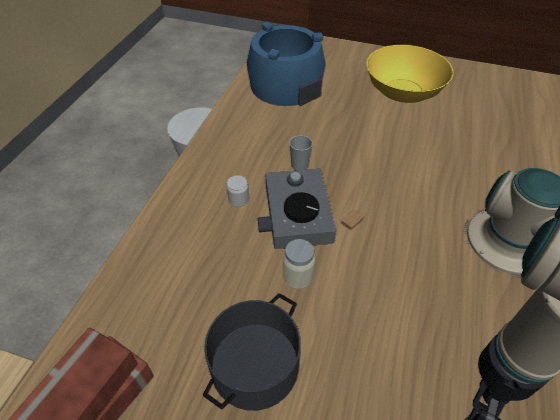

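The top view shows the dial at about (296,224), the button at (339,207), the nozzle at (278,192) and the pointer toward (295,242). The jar (232,240), tumbler (390,199), tin (313,151) and matchbox (318,279) stand around the blower. I'll measure from both views.

```bash
cat > h.py <<'E'
import cv2,numpy as np,pickle
def ray(d,px):
    R=cv2.Rodrigues(np.array(d["rvec"],float))[0];c=-R.T@np.ravel(d["tvec"])
    return c,R.T@np.linalg.inv(d["intrinsics"])@[px[0],px[1],1]
def atz(d,px,z):
    c,r=ray(d,px);return c+r*(z-c[2])/r[2]
def dep(d,px):
    c,r=ray(d,px);return c+r*d["depth"][int(round(px[1])),int(round(px[0]))]
def tri(d1,p1,d2,p2):
    c1,r1=ray(d1,p1);c2,r2=ray(d2,p2)
    s=np.linalg.lstsq(np.c_[r1,-r2],c2-c1,rcond=None)[0]
    a,b=c1+s[0]*r1,c2+s[1]*r2;return (a+b)/2,np.linalg.norm(a-b)
E
python3 - <<'E'
from h import *
np.set_printoptions(precision=4,suppress=True)
t=pickle.load(open("pics/top0.pkl","rb"));s=pickle.load(open("pics/side0.pkl","rb"))
for n,a,b in(("dial",(296,224),(301.5,207)),("btn",(339,206.5),(295.5,177))):
    print(n,tri(t,a,s,b),atz(t,a,.088 if n=="dial" else .082),dep(t,a),dep(s,b))
print("mark",atz(t,(295,242),.088))
for n,a in(("jar",(232,240)),("tumbler",(390,199)),("tin",(313,151))): print(n,dep(t,a))
a=cv2.resize(t["pixels"][160:300,245:385],None,fx=4,fy=4,interpolation=cv2.INTER_CUBIC)
b=cv2.resize(s["pixels"][150:260,250:350],(240*2,264*2),interpolation=cv2.INTER_CUBIC)[:, :240*2]
a=cv2.resize(a,(400,400));b=cv2.resize(b,(364,400));cv2.imwrite("pics/crop0.png",np.hstack([a,b]))
E
```

```text
dial (array([0.5402, 0.1235, 0.0758]), np.float64(0.001376574159285864)) [0.5395 0.1238 0.088 ] [0.5395 0.1238 0.0877] [0.5373 0.1326 0.0866]
btn (array([0.5873, 0.0187, 0.0709]), np.float64(0.0005401135875267461)) [0.5858 0.0199 0.082 ] [0.5854 0.0202 0.0846] [0.5846 0.0274 0.0799]
mark [0.4959 0.1252 0.088 ]
jar [0.4952 0.2747 0.108 ]
tumbler [ 0.6211 -0.1211  0.0031]
tin [0.7256 0.0853 0.0738]
```

View pics/crop0.png

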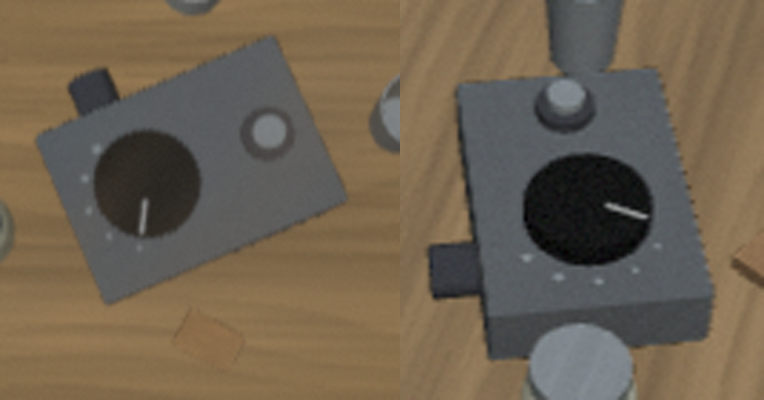

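The enlarged crop shows the pointer running toward the stud farthest counter-clockwise. That is about 150° from the box's +x, so the dial is at value 0, the first click. Next I'll compute the tool axes and the approach.

Run:
```python
from h import *
from rig import manip
from scipy.spatial.transform import Rotation as Ro
np.set_printoptions(precision=4,suppress=True)
s=manip.get_state();q=s["ee_rot"];M=Ro.from_quat(np.r_[q[1:],q[0]]).as_matrix();print(M)
D=np.array([.5395,.1238,0.20])
print("to above dial, cm",M.T@(D-s["position"])*100)
```

```text
[[-0.0006  0.2443  0.9697]
 [-0.0016  0.9697 -0.2443]
 [-1.     -0.0017 -0.0002]]
to above dial, cm [  3.0947 -32.2602  49.2977]
```

```bash
python3 -m creep '{"delta_pos":[[0,-3,4.5],[0,-6,9],[0,-9,13.5],[0,-12,18],[0,-15,22.5],[0,-18,27],[0,-21,31.5],[0,-24,36],[0,-26,40],[0,-27,42]],"dr":[[0,0,0],[0,0,0],[0,0,0],[0,0,0],[0,0,0],[0,0,0],[0,0,0],[0,0,0],[0,0,0],[0,0,0]]}' -1 20
python3 - <<'E'
from h import *
from rig import manip
np.set_printoptions(precision=4,suppress=True)
s=manip.get_state();print(s["clock"],s["position"],s["ee_rot"],s["contact_force"],s["qpos"],s["width"])
d=manip.get_image("wrist");cv2.imwrite("pics/w1.png",d["pixels"]);pickle.dump(d,open("pics/w1.pkl","wb"))
E
```

```text
clock: 1.1
position: [0.4826, 0.1913, 0.2311]
ee_rot: [0.702, 0.087, 0.702, -0.087]
contact_force: [0.5, 1.6, 0.0]
width: -0.0001
1.1 [0.4826 0.1913 0.2311] [ 0.7016  0.0873  0.7019 -0.0871] [0.5111 1.5687 0.0027] [ 0.2431  0.1919  1.6202  0.0003  1.3298 -1.0805] -0.00011543711209958932
```

View pics/w1.png

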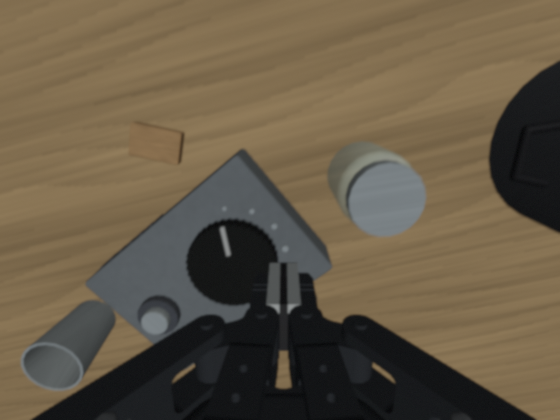

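The wrist view shows the dial at (233,262), its pointer ending near (222.5,228), and the button at (157,319). Now to locate them and compare with the top view.

Run:
```python
from h import *
from rig import manip
from scipy.spatial.transform import Rotation as Ro
np.set_printoptions(precision=4,suppress=True)
d=pickle.load(open("pics/w1.pkl","rb"));t=pickle.load(open("pics/top0.pkl","rb"))
D=dep(d,(233,260));B=dep(d,(155.5,322));m=atz(d,(222.5,228),.088)
print(D,atz(d,(233,260),.088),tri(d,(233,260),t,(296,224)));print(B,atz(d,(155.5,322),.082),tri(d,(155.5,322),t,(339,206.5)));print(m)
s=manip.get_state();q=s["ee_rot"];M=Ro.from_quat(np.r_[q[1:],q[0]]).as_matrix()
C=np.array([.5395,.1238,0.])
for ph in(14,104,194,-76):
    P=C+.034*np.array([np.cos(np.radians(ph)),np.sin(np.radians(ph)),0])+[0,0,.1]
    print(ph,M.T@(P-s["position"])*100)
c=M.T@np.array([.034,0,0]);
```

```text
[0.5353 0.1286 0.0878] [0.5352 0.1287 0.088 ] (array([0.5415, 0.124 , 0.0736]), np.float64(0.0012001253335500116))
[0.5886 0.0244 0.0829] [0.5892 0.0238 0.082 ] (array([0.5879, 0.0215, 0.081 ]), np.float64(0.005028890979919779))
[0.5003 0.129  0.088 ]
14 [13.1768 -3.1001  9.2549]
104 [13.134  -1.7261  4.6473]
194 [13.142  -6.3339  3.2732]
-76 [13.1849 -7.7079  7.8808]
```

```bash
cat > go.py <<'E'
import sys
from h import *
from rig import manip
from scipy.spatial.transform import Rotation as Ro
np.set_printoptions(precision=3,suppress=True)
s=manip.get_state();q=s["ee_rot"];M=Ro.from_quat(np.r_[q[1:],q[0]]).as_matrix()
print(s["clock"],s["position"],s["contact_force"],s["moment"])
C=np.array([.538,.125,0])
def at(a,z,r=.034): return C+[r*np.cos(np.radians(a)),r*np.sin(np.radians(a)),z]
def cm(P): return M.T@(np.array(P)-s["position"])*100
E
python3 -c "
from go import *
print(cm(at(-60,.1)), M)"
```

```text
1.15 [0.49  0.186 0.231] [ 6.792 -2.748  0.483] [-0.123 -0.185 -0.024]
[13.187 -7.067  8.467] [[ 0.007  0.249  0.969]
 [-0.006  0.969 -0.249]
 [-1.    -0.004  0.008]]
```

```bash
python3 -m creep '{"delta_pos":[[0,-2.5,3.1],[0,-5,6.2],[0,-7.6,9.5],[3,-7.6,9.5],[6,-7.6,9.5],[9,-7.6,9.5],[11,-7.6,9.5],[12,-7.6,9.5],[12,-7.6,9.5],[12,-7.6,9.5]],"dr":[[0,0,0],[0,0,0],[0,0,0],[0,0,0],[0,0,0],[0,0,0],[0,0,0],[0,0,0],[0,0,0],[0,0,0]]}'
python3 - <<'E'
from go import *
print(cm(at(-60,.09)))
d=manip.get_image("wrist");cv2.imwrite("pics/w2.png",d["pixels"])
E
```

```text
clock: 2.15
position: [0.556, 0.0965, 0.112]
ee_rot: [0.702, 0.087, 0.701, -0.087]
contact_force: [0.6, 0.3, 1.2]
width: -0.0003
2.15 [0.556 0.096 0.112] [0.573 0.256 1.222] [ 0.013 -0.045 -0.001]
[ 2.198 -0.111 -0.074]
```

View pics/w2.png

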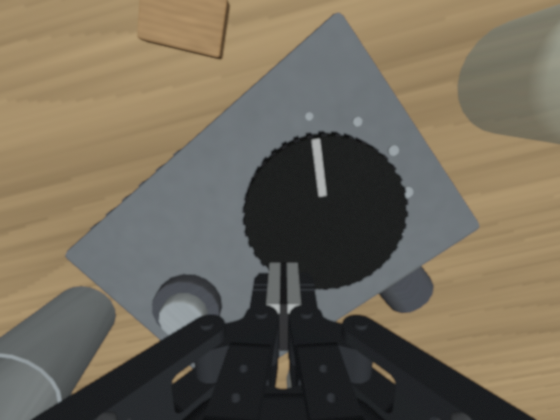

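The tip (284,262) stands over the near-right part of the dial, which is centred at about (325,211) with its pointer at (317,140). The button housing and nozzle are clear. I'll press down slowly.

```bash
python3 -m creep '{"delta_pos":[[1,-0.1,0],[2,-0.1,0],[2.3,-0.1,0],[2.5,-0.1,0],[2.6,-0.1,0],[2.6,-0.1,0]],"dr":[[0,0,0],[0,0,0],[0,0,0],[0,0,0],[0,0,0],[0,0,0]]}'
python3 - <<'E'
from go import *
d=manip.get_image("wrist");pickle.dump(d,open("pics/w3.pkl","wb"))
print(atz(d,(325.5,211),.088))
E
```

```text
clock: 2.8
position: [0.5546, 0.0953, 0.0856]
ee_rot: [0.701, 0.087, 0.702, -0.087]
contact_force: [-1.7, -0.6, 4.1]
width: -0.0001
2.8 [0.555 0.095 0.086] [-1.719 -0.56   4.052] [-0.048  0.435  0.084]
[0.526 0.124 0.088]
```

```bash
python3 -m creep '{"delta_pos":[[0.1,0,0],[0.17,0,0],[0.17,0,0],[0.17,0,0]],"dr":[[0,0,0],[0,0,0],[0,0,0],[0,0,0]]}'
python3 - <<'E'
from go import *
for k in range(0,37,4): print(k,np.radians(k).round(3),M.T@(at(-60-k,0)-at(-60,0))*100)
E
```

```text
clock: 3.25
position: [0.555, 0.0955, 0.0844]
ee_rot: [0.702, 0.087, 0.702, -0.087]
contact_force: [-2.6, -0.3, 7.5]
width: 0.0001
3.25 [0.555 0.095 0.084] [-2.616 -0.255  7.504] [ 0.054  0.644 -0.01 ]
0 0.0 [0. 0. 0.]
4 0.07 [-0.    -0.159 -0.176]
8 0.14 [-0.    -0.306 -0.363]
12 0.209 [-0.    -0.439 -0.559]
16 0.279 [-0.    -0.558 -0.764]
20 0.349 [-0.    -0.663 -0.977]
24 0.419 [-0.    -0.752 -1.197]
28 0.489 [-0.    -0.826 -1.423]
32 0.559 [-0.001 -0.884 -1.653]
36 0.628 [-0.001 -0.926 -1.886]
```

```bash
python3 -m creep '{"delta_pos":[[0.06,0,0],[0.06,-0.16,-0.18],[0.06,-0.31,-0.36],[0.06,-0.44,-0.56],[0.06,-0.56,-0.76],[0.06,-0.66,-0.98],[0.06,-0.75,-1.2],[0.06,-0.83,-1.42],[0.06,-0.87,-1.57],[0.06,-0.87,-1.57]],"dr":[[0,0,0],[0.07,0,0],[0.14,0,0],[0.209,0,0],[0.279,0,0],[0.349,0,0],[0.419,0,0],[0.489,0,0],[0.533,0,0],[0.533,0,0]]}'
python3 - <<'E'
from go import *
d=manip.get_image("wrist");cv2.imwrite("pics/w4.png",d["pixels"])
E
```

```text
clock: 4.25
position: [0.5422, 0.0908, 0.0849]
ee_rot: [0.657, 0.271, 0.651, -0.268]
contact_force: [3.1, -0.1, 5.9]
width: 0.0
4.25 [0.542 0.091 0.085] [ 3.111 -0.136  5.918] [ 0.061 -0.49  -0.002]
```

View pics/w4.png

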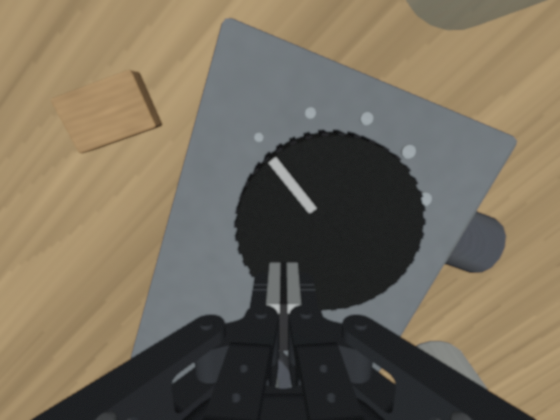

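The pointer (271,160) still aims at the first stud (258,137), so the dial hasn't turned. I'll check the top view to see whether the finger slipped or the box moved.

Run:
```python
from go import *
d=manip.get_image("top")
a=d["pixels"];b=pickle.load(open("pics/top0.pkl","rb"))["pixels"]
f=lambda a:cv2.resize(a[165:285,240:380],(400,343),interpolation=cv2.INTER_CUBIC)
cv2.imwrite("pics/t4.png",np.hstack([f(b),f(a)]))
```

```text
4.3 [0.542 0.091 0.085] [2.58  0.522 5.707] [ 0.057 -0.549 -0.053]
```

View pics/t4.png

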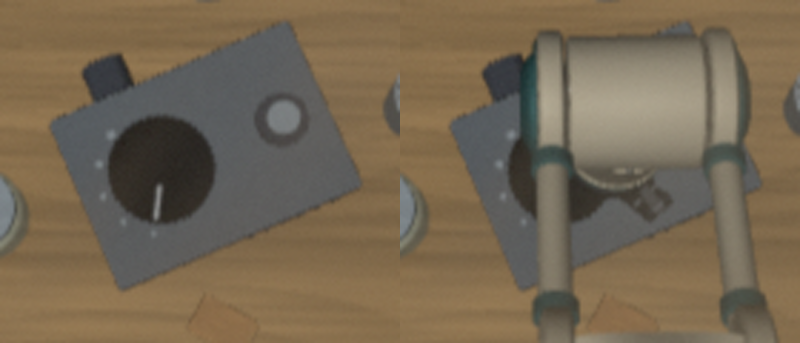

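The box hasn't moved, so the finger slipped at about 6 N of press. I'll lift, go back to the start of the arc and press harder.

```bash
python3 -m creep '{"delta_pos":[[-0.8,0,0],[-1.5,0,0],[-1.5,0,0],[-1.5,0,0],[-1.5,0,0],[-1.5,0,0],[-1.5,0,0],[-1.5,0,0],[-1.5,0,0]],"dr":[[0,0,0],[0,0,0],[-0.13,0,0],[-0.26,0,0],[-0.39,0,0],[-0.533,0,0],[-0.533,0,0],[-0.533,0,0],[-0.533,0,0]]}'
python3 - <<'E'
from go import *
print(cm(at(-60,.088,.036)))
d=manip.get_image("wrist");pickle.dump(d,open("pics/w5.pkl","wb"))
a=d["pixels"];cv2.imwrite("pics/w5.png",a[100:340,180:480].repeat(2,0).repeat(2,1))
E
```

```text
clock: 5.25
position: [0.5376, 0.0907, 0.098]
ee_rot: [0.702, 0.088, 0.702, -0.088]
contact_force: [0.7, -0.5, 0.1]
width: 0.0004
5.25 [0.538 0.091 0.098] [ 0.691 -0.545  0.144] [0.026 0.023 0.055]
[1.001 0.756 1.708]
```

View pics/w5.png

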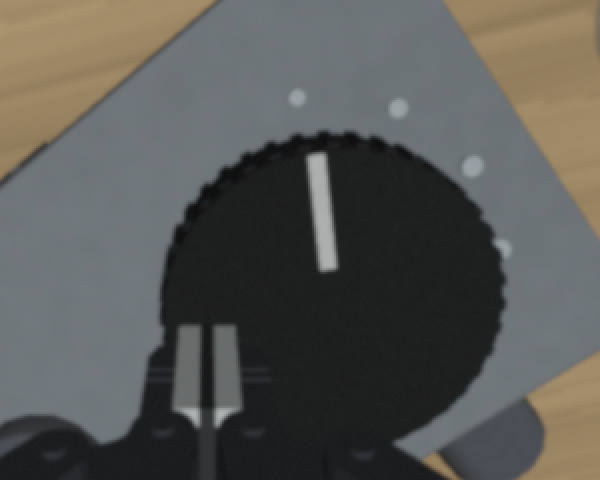

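Run:
```python
from go import *
d=pickle.load(open("pics/w5.pkl","rb"))
K=np.array(d["intrinsics"]);rv=np.array(d["rvec"],float);tv=np.array(d["tvec"],float)
pj=lambda P:cv2.projectPoints(np.atleast_2d(P).astype(float),rv,tv,K,None)[0][:,0]
R=cv2.Rodrigues(rv)[0];print("cam",-R.T@tv.ravel(),"tip px",pj(s["position"]))
for x,y in((.538,.125),(.535,.128),(.526,.124)):
    a=np.linspace(0,2*np.pi,200)
    for z in(.088,.068):
        p=pj(np.c_[x+.046*np.cos(a),y+.046*np.sin(a),0*a+z]);print(x,y,z,p.min(0),p.max(0))
# depth-based: points of dial top
h,w=d["depth"].shape;u,v=np.meshgrid(np.arange(w),np.arange(h))
r=(np.linalg.inv(K)@np.c_[u.ravel(),v.ravel(),np.ones(h*w)].T)*d["depth"].ravel()
P=(R.T@(r-tv.reshape(3,1))).T
m=(abs(P[:,2]-.088)<.003)&(np.hypot(P[:,0]-.535,P[:,1]-.125)<.07)&(d["pixels"].reshape(-1,3).max(1)<60)
Q=P[m];print(len(Q),np.median(Q[:,2]));(cx,cy),rr=cv2.minEnclosingCircle(Q[:,:2].astype(np.float32));print(cx,cy,rr)
px=np.array([(180+317/2,100+155/2),(180+328/2,100+270/2)]);o,i=atz(d,px[0],.088),atz(d,px[1],.088);print("ptr",o,i,np.degrees(np.arctan2(*(o-i)[1::-1])))
for b in((297,97),(398,108),(473,167)): print(atz(d,(180+b[0]/2,100+b[1]/2),.062))
```

```text
5.3 [0.538 0.091 0.098] [-0.176 -0.758 -1.215] [0.047 0.046 0.026]
cam [0.457 0.112 0.241] tip px [[280.397 275.125]]
0.538 0.125 0.088 [256.215 164.365] [433.285 324.852]
0.538 0.125 0.068 [258.896 157.265] [418.029 303.898]
0.535 0.128 0.088 [260.218 156.706] [438.613 319.498]
0.535 0.128 0.068 [262.511 150.399] [422.701 298.92 ]
0.526 0.124 0.088 [247.923 140.029] [428.953 307.891]
0.526 0.124 0.068 [251.517 135.486] [413.844 288.15 ]
17415 0.08827640934446004
0.5405626893043518 0.12514455616474152 0.04551099240779877
ptr [0.498 0.13  0.088] [0.529 0.127 0.088] 174.319557928942
[0.488 0.13  0.062]
[0.498 0.157 0.062]
[0.52  0.175 0.062]
```

```bash
python3 -m creep '{"delta_pos":[[0,0.4,1],[0,0.74,1.92],[0.8,0.74,1.92],[1.2,0.74,1.92],[1.5,0.74,1.92],[1.7,0.74,1.92],[1.7,0.74,1.92],[1.7,0.74,1.92]],"dr":[[0,0,0],[0,0,0],[0,0,0],[0,0,0],[0,0,0],[0,0,0],[0,0,0],[0,0,0]]}'
python3 - <<'E'
from go import *
for k in range(0,41,4): print(k,M.T@(at(-60-k,0,.037)-at(-60,0,.037))*100)
E
```

```text
clock: 6.1
position: [0.5594, 0.0932, 0.0828]
ee_rot: [0.703, 0.087, 0.7, -0.087]
contact_force: [0.4, -0.3, 11.3]
width: -0.0
6.1 [0.559 0.093 0.083] [ 0.364 -0.318 11.286] [-0.013  0.005  0.011]
0 [0. 0. 0.]
4 [-0.001 -0.173 -0.191]
8 [-0.002 -0.333 -0.395]
12 [-0.003 -0.478 -0.608]
16 [-0.003 -0.607 -0.832]
20 [-0.004 -0.721 -1.064]
24 [-0.005 -0.818 -1.303]
28 [-0.006 -0.899 -1.548]
32 [-0.007 -0.962 -1.799]
36 [-0.008 -1.007 -2.053]
40 [-0.009 -1.035 -2.31 ]
```

```bash
python3 -m creep '{"delta_pos":[[0,-0.17,-0.19],[0,-0.33,-0.4],[0,-0.48,-0.61],[0,-0.61,-0.83],[0,-0.72,-1.06],[0,-0.82,-1.3],[0,-0.9,-1.55],[0,-0.96,-1.8],[0,-0.96,-1.8]],"dr":[[0.07,0,0],[0.14,0,0],[0.209,0,0],[0.279,0,0],[0.349,0,0],[0.419,0,0],[0.489,0,0],[0.559,0,0],[0.559,0,0]]}'
cat > ptr.py <<'E'
from go import *
import sys
d=manip.get_image("wrist");pickle.dump(d,open("pics/wl.pkl","wb"))
K=np.array(d["intrinsics"]);R=cv2.Rodrigues(np.array(d["rvec"],float))[0];tv=np.ravel(d["tvec"])
g=d["pixels"].min(2);v,u=np.nonzero(g>110)
r=np.linalg.inv(K)@np.c_[u,v,np.ones(len(u))].T*d["depth"][v,u]
P=(R.T@(r-tv[:,None])).T
m=(abs(P[:,2]-.086)<.008)&(np.hypot(P[:,0]-.5395,P[:,1]-.1252)<.043)&(np.hypot(P[:,0]-s["position"][0],P[:,1]-s["position"][1])>.022)
Q=P[m][:,:2];print("n",len(Q))
c=Q.mean(0);w=np.linalg.svd(Q-c)[2][0];w*=np.sign(w@(c-[.5395,.1252]))
print("pointer deg world",np.degrees(np.arctan2(w[1],w[0])),np.degrees(np.arctan2(*(c-[.5395,.1252])[::-1])))
E
python3 ptr.py
```

```text
clock: 7.0
position: [0.5404, 0.0877, 0.083]
ee_rot: [0.652, 0.278, 0.648, -0.277]
contact_force: [0.2, -1.5, 10.6]
width: -0.0001
7.0 [0.54  0.088 0.083] [ 0.174 -1.535 10.573] [-0.294 -0.074 -0.051]
n 683
pointer deg world 144.65894010443435 142.02053832726475
```

The pointer is now at 144.5° and was 174.3°, which is one click on. Next I'll lift off and re-check.

```bash
python3 -m creep '{"delta_pos":[[-0.8,0,0],[-2,0,0],[-3,0,0],[-3,0,0],[-3,0,0],[-3,0,0],[-3,0,0]],"dr":[[0,0,0],[0,0,0],[0,0,0],[0,0,0],[0,0,0],[0,0,0],[0,0,0]]}'
python3 ptr.py
python3 - <<'E'
from go import *
d=pickle.load(open("pics/wl.pkl","rb"));cv2.imwrite("pics/w6.png",d["pixels"])
print(cm([.5864,.0213,.082]))
E
```

```text
clock: 7.75
position: [0.5379, 0.0883, 0.1104]
ee_rot: [0.65, 0.277, 0.651, -0.277]
contact_force: [-0.5, -0.2, 0.5]
width: -0.0003
7.75 [0.538 0.088 0.11 ] [-0.515 -0.159  0.481] [ 0.018 -0.031  0.018]
n 504
pointer deg world 144.81441977483703 142.2936525930349
7.8 [0.538 0.088 0.11 ] [-0.516 -0.76   0.475] [0.015 0.027 0.009]
[ 2.842 -1.146  8.187]
```

View pics/w6.png

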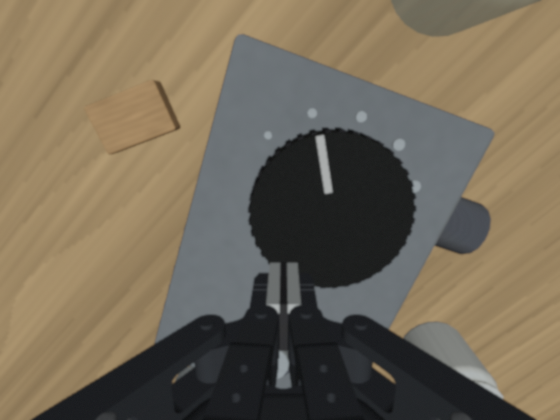

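The pointer (321,136) now aims at the second stud (312,113), and the box hasn't moved. Now the button.

```bash
python3 -m creep '{"delta_pos":[[0,-0.4,2.7],[0,-0.8,5.4],[0,-1.15,8.2],[0,-1.15,8.2],[1.5,-1.15,8.2],[2.5,-1.15,8.2],[3.0,-1.15,8.2],[3.4,-1.15,8.2],[3.6,-1.15,8.2],[3.6,-1.15,8.2]],"dr":[[0,0,0],[0,0,0],[0,0,0],[0,0,0],[0,0,0],[0,0,0],[0,0,0],[0,0,0],[0,0,0],[0,0,0]]}'
```

```text
clock: 8.8
position: [0.5855, 0.0216, 0.076]
ee_rot: [0.65, 0.277, 0.651, -0.277]
contact_force: [-4.5, -0.1, 8.4]
width: -0.0001
```

```bash
python3 -m creep '{"delta_pos":[[0.15,0,0],[0.3,0,0],[0.3,0,0],[0.3,0,0]],"dr":[[0,0,0],[0,0,0],[0,0,0],[0,0,0]]}'
python3 - <<'E'
from go import *
d=manip.get_image("wrist");cv2.imwrite("pics/w7.png",d["pixels"])
E
```

```text
clock: 9.2
position: [0.5856, 0.0216, 0.0757]
ee_rot: [0.65, 0.277, 0.651, -0.277]
contact_force: [-8.7, 1.3, 22.8]
width: -0.0
9.2 [0.586 0.022 0.076] [-8.665  1.347 22.807] [ 0.049  1.497 -0.064]
```

It is on the hard stop: z is 0.0757 (82 − 6 = 76 mm) and the force rose to 23 N with no further travel. I'll release and retreat.

```bash
python3 -m creep '{"delta_pos":[[-0.5,0,0],[-2,0,0],[-5,0,0],[-9,0,0],[-13,0,0],[-13,-4,-4],[-13,-8,-8],[-13,-12,-12],[-13,-12,-12],[-13,-12,-12]],"dr":[[0,0,0],[0,0,0],[0,0,0],[0,0,0],[0,0,0],[0,0,0],[0,0,0],[0,0,0],[0,0,0],[0,0,0]]}'
python3 - <<'E'
from go import *
t=manip.get_image("top");w=manip.get_image("side")
b=pickle.load(open("pics/side0.pkl","rb"))["pixels"];a=pickle.load(open("pics/top0.pkl","rb"))["pixels"]
f=lambda a,y,x:cv2.resize(a[y:y+140,x:x+170],(390,321),interpolation=cv2.INTER_CUBIC)[:290]
g=lambda i:cv2.resize(i[125:265,220:400],(390,300),interpolation=cv2.INTER_CUBIC)
h=lambda i:cv2.resize(i[135:295,205:415],(390,297),interpolation=cv2.INTER_CUBIC)
cv2.imwrite("pics/end.png",np.vstack([np.hstack([g(b),g(w["pixels"])]),np.hstack([h(a),h(t["pixels"])])]))
E
```

```text
clock: 10.25
position: [0.414, 0.0252, 0.2024]
ee_rot: [0.65, 0.277, 0.651, -0.277]
contact_force: [0.0, 0.1, -0.0]
width: -0.0003
10.25 [0.414 0.025 0.202] [ 0.049  0.138 -0.002] [-0.019 -0.031  0.065]
```

View pics/end.png

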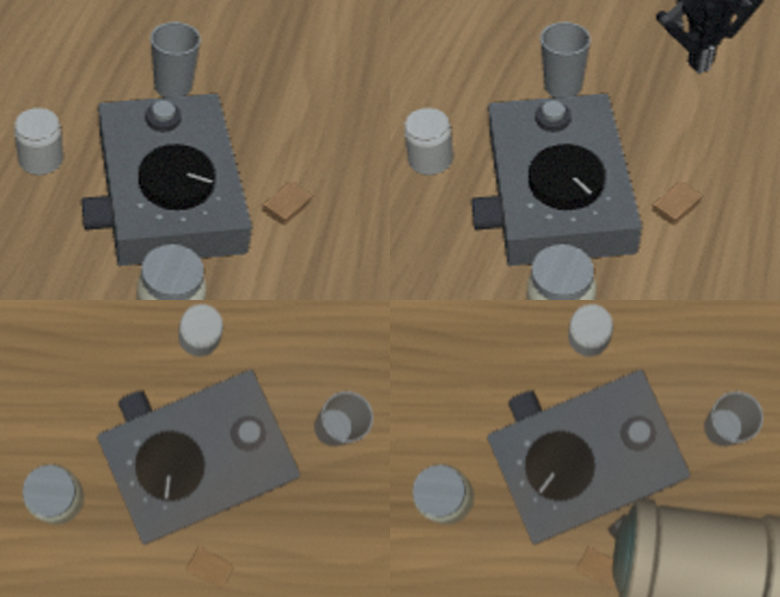

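Before and after match: the dial points at the second stud, and the box and neighbours are unmoved. One last depth check on the button, then I'll hand in.

```bash
python3 - <<'E'
from go import *
b=pickle.load(open("pics/side0.pkl","rb"));t0=pickle.load(open("pics/top0.pkl","rb"))
for n,o,(u,v) in(("side",b,(295,176)),("top",t0,(339,206))):
    w=manip.get_image(n);f=lambda d:np.median(d["depth"][v-2:v+3,u-2:u+3]);print(n,f(o),f(w))
    up=f(w)-f(o)<.003
    if not up: print("CHECK")
E
python3 -c "
from rig import manip
print(manip.sign_off())"
```

```text
10.35 [0.418 0.025 0.203] [-0.412 -0.489  0.237] [-0.015  0.027 -0.005]
side 1.2216423 1.2222558
top 1.170604 1.1709518
the job is handed in; nothing more can be done
None
```

The dial is one click clockwise from where it started, and I then pressed the start button fully and let it come back up. The job is handed in at about 10.5 s on the robot's clock.

- **Dial:** my first drag, at about 6–7 N, slipped and left the dial in its first click. I lifted, went back and pressed at about 11 N, slightly above the suggested 8–10 N. The pointer went from 174.3° to 144.8° in world angles and stayed there after I let go, pointing at the second stud.
- **Button:** I pressed it to z = 75.7 mm, where the force rose to 23 N with no further travel. The full-down height should be 76 mm. After release, the depth at its top matched the start to within 1 mm in both views, so it is back up.
- **Surroundings:** in the before-and-after pictures the blower, jar, tumbler, tin and matchbox had not moved. The pot was outside those crops, but the arm never went near it. The hand ended clear at about z = 0.20 m with no contact force.
- **Disagreements:** the first position estimates for the dial differed by 5–9 mm between cameras, probably because the dial's black side wall shifted its outline. I settled on a circle fitted to the wrist camera's depth image.

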